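# Feed a round blank from the lever feeder

### The arm

A 6-joint arm with a two-finger parallel gripper is mounted at the origin on the work surface. World frame = base frame: x ahead of the robot, y to its left, z up, the work surface at z = 0. Lengths are in m, angles in rad, forces in N, time in s.
With the tool pointing down it reaches from about 0.3 to 1 m from the base axis. Payload 5.1 kg.
Tool frame: the origin (TCP) lies midway between the tips of the shut fingers; the grasp point (between the pads) lies 19 mm behind it; z points along the fingers, y is the direction in which the jaws open and shut (so a half turn about z gives the same grasp; the last joint's range is limited). The gripper opens to 95 mm and grips with 3 to 60 N. Pads are 20 mm wide; open, the fingers measure 119 mm over their backs; the gripper's body (75 mm by 180 mm) begins 59 mm behind the grasp point.
Start: joints at [1.051, 0.124, 1.65, -0, 1.367, -0.083], TCP at [0.275, 0.589, 0.215] pointing down, gripper open.
Joint ranges: [-2.61, 2.61], [-1.02, 2.33], [0.03, 2.71], [-1.35, 4.49], [0.32, 2.68], [-2.91, 2.91]. Speed limits (rad/s): [2.57, 2.57, 3.14, 3.14, 3.14, 3.14].

### API

Orientations are given as a unit quaternion [w, x, y, z].
In Python, from plant import r, eyes, job gives the robot as it stands. The module is installed in compiled form; this text tells all that it offers.
- The arm moves only by the shell command python3 -m handwheel 'ROWS' [OPENING]. ROWS is text: rows parted by semicolons, each of 6 numbers parted by spaces: the shift along the tool's x, y, z scaled (see below), then the turn, a rotation vector about the tool's x, y, z scaled (see below). A call has 1 to 8 rows; each row shifts and turns the commanded pose from where the row before left it, along the tool's axes as they then stand; what a row does not reach is not made up. The controller multiplies each number of a shift by 0.025 m and each number of a turn by 5 degrees. A row lasts 1/12 s, in which the tool goes at most 41.7 mm and 7.16 degrees, less where a joint would pass 70% of its speed; a pose out of reach is approached as far as the arm can. A call with a number of a shift or a turn outside -1 to 1 is refused whole. A call with a gripper value outside its range is refused whole. OPENING is the gripper's target within -1 to 1 (fully open at 1, half-way at 0, shut at -1), set as the call begins (- or left out, the last holds). The fingers move at their own pace and stop on an object; the grip force is fixed at half the most. Time passes only in rows, so rows that do not move let the fingers close. It gives the time, the measured TCP pose, the force and the opening at its end, in the units of the state.
- r.state(): the state, without advancing time (a new reading comes with each control period).
- eyes.snapshot(name): name is "scene" or "top" or "wrist"; returns the picture (420x560x3 uint8, red, green, blue); there is no depth.
- eyes.camera_info(name): a dict with "fx", "fy", "cx", "cy" (pixels), "R" (3x3) and "t" (3): a world point X has camera coordinates R X + t. Camera axes: x right, y down, z forward; pixel columns grow to the right and rows downward; lengths in m; the calibration is good to about 2 mm. The wrist camera is an equidistant fisheye: a pixel r from the principal point sees the ray r / f radians off the axis. A picture is of the moment at which its call begins: read the wrist's pose just before it. camera_info takes no time and is no camera call; for the wrist camera it gives the pose at the moment of the call.
- job.close_job(): hands the job in, once; it reports no verdict.
The state is a dict: "time": time; "qpos": joint angles; "dq": joint speeds; "tau": joint torques, N m; "tcp_pos": TCP position; "orientation": TCP orientation; "contact_force": force on the tool from outside, world axes, zero at the start; "wrist_torque": the same for the moment, N m; "gripper_width": finger opening in m.
Only numpy, scipy, OpenCV 4.12 (cv2) and the standard library are available. Lean on these libraries where they do the work, as an engineer would, in place of code of your own. Each camera call takes 0.05 s, during which the arm holds its last target.

### The job

Press the red lever pad of the feeder right down with the fingertips so that the yellow lid lifts, and keep it down until the aluminium round blank has rolled out and lies in the catch tray. Then let the lever rise slowly under the fingers until the lid is fully shut, without letting it slam, and move clear. Do not touch or lift the blank with the robot, and leave the other things on the bench where they are.

Things in the scene. Friction and masses are not known exactly. Their poses are not given: they have to be found in the camera images.
- feeder: Grey gravity feeder fixed to the bench, base plate x -210 to +90 mm, 124 mm high. Origin on the bench, z up. Front is -x: the black chute floor slopes down 8 degrees to the front, from the lidded hopper (x -90 to +75 mm, walls 122 mm high) into the open catch tray (x -197 to -90 mm, side walls 68, front lip 62 mm high), 90 mm wide inside. The lever is on the +y side.
- lid (a joint): Opening angle of the yellow lid with clear window, hinged at the hopper's back (feeder x +60 mm, z 118 mm): 0 shut, 0.8 rad fully open (front edge then about 225 mm high). Linked: it turns 2 rad per rad of lever. Spring and weight drive both back; let go, the lid slams at several rad/s. Its front skirt frees the blank at about 0.25 rad.
- lever: Steel lever along the feeder's +y side. Origin: its pivot, at feeder x -60, y +75, z 100 mm. The arm runs forward (feeder -x) 140 mm to a red pad. At rest it slopes up by 0.2 rad towards the pad; pressed right down (0.4 rad of turn, against a stop) it slopes down by 0.2 rad.
- lever_pad (a point): Centre of the top face of the red pad on the lever's front end; pad 50 mm (along feeder x) by 44 mm, 10 mm thick; moves with the lever. At rest at feeder x -196, y +87, z +133 mm; right down it is 55 mm lower. Holding it down anywhere short of the stop takes 4 to 8 N.
- blank: Aluminium round blank: cylinder 44 mm in diameter, 76 mm long, about 0.3 kg, lying across the chute (axis: its own y). Origin: its centre. At the start it leans on the lid's front skirt from inside, feeder x about -57 mm; when the lid lifts it rolls out by itself in about a second and rests at the tray's front lip, x about -175 mm, centre 56 mm high.
- bush: Bystander: brass bush 48 mm in diameter, 35 mm high, bore 26 mm, standing beside the lever. Origin: centre of underside.
- plate: Bystander: milled aluminium plate 100 x 70 x 20 mm with two holes, lying on the feeder's other side. Origin: centre of underside.
- oil_can: Bystander: blue can 60 mm in diameter, 160 mm high. Origin: centre of underside.
- wrench: Bystander: steel wrench lying on the bench. Origin: centre of underside.
- bin: Bystander: blue open plastic bin 140 x 100 x 60 mm. Origin: centre of underside.
- driver: Bystander: red screwdriver lying on the bench. Origin: centre of underside.
- bar_stock: Bystander: aluminium bar 110 x 40 x 30 mm. Origin: centre of underside.

How it is judged:
By the outcome, as a careful person would: the job done as asked, in the order asked, and still so for the second after the job is handed in, with the robot touching nothing.
It also fails if it takes over 35 s, if anything falls off the work surface, if the arm or the gripper's body presses on something with over 40 N, if the wrist force passes 120 N, or if a joint passes its speed limit or range.

## Working session

There is one attempt and no reset: what is moved stays moved. The work goes in short steps, Python scripts to look and compute and a shell command to move; the robot and the scene stay as the last step left them, time stands still between calls to the robot, and variables do not carry over. Pictures are saved under pics/ and viewed, and the job is handed in when it is done.

```bash
mkdir -p pics; ls
python3 - <<'E'
from plant import r,eyes,job
import cv2
s=r.state();print(s)
for n in ("scene","top"):
    cv2.imwrite(f"pics/{n}0.png",eyes.snapshot(n)[:,:,::-1])
    c=eyes.camera_info(n);print(n,c)
E
```

```text
pics
{'time': 0.0, 'qpos': array([ 1.05138235e+00,  1.24529134e-01,  1.65167219e+00, -1.50368150e-05,
        1.36751648e+00, -8.25937333e-02]), 'dq': array([-6.15769304e-04, -3.76216015e-04,  2.06788842e-04, -5.83755703e-05,
       -1.96512633e-04,  2.25102885e-03]), 'tau': array([-7.94805510e-04, -4.17611110e+01, -3.59928238e+01,  7.73403724e-02,
        4.92948561e-02, -1.77197048e-04]), 'tcp_pos': array([0.274692  , 0.5883872 , 0.21337258]), 'orientation': array([-3.08001339e-04,  2.16676177e-01,  9.76242954e-01, -1.01698706e-03]), 'contact_force': array([-0.24680445, -1.37265621,  0.24331399]), 'wrist_torque': array([-2.36114319e-02, -2.18620919e-02, -6.09853678e-05]), 'gripper_width': 0.09474554371632599}
scene {'fx': 502.68979416759504, 'fy': 502.68979416759504, 'cx': 286.8589807258283, 'cy': 216.3676550563678, 'R': array([[-0.79050851,  0.61244714, -0.002188  ],
       [ 0.41075787,  0.52752391, -0.74363735],
       [-0.45428435, -0.58875039, -0.66857962]]), 't': array([ 0.41838399, -0.1412575 ,  1.80337919])}
top {'fx': 494.9134851017246, 'fy': 494.9134851017246, 'cx': 285.296979417431, 'cy': 205.7809484044445, 'R': array([[-0.02729036, -0.99944659, -0.01901947],
       [-0.9927812 ,  0.02932155, -0.11630022],
       [ 0.11679354,  0.0157083 , -0.99303198]]), 't': array([0.02636555, 0.5154439 , 1.36132069])}
```

View pics/scene0.png

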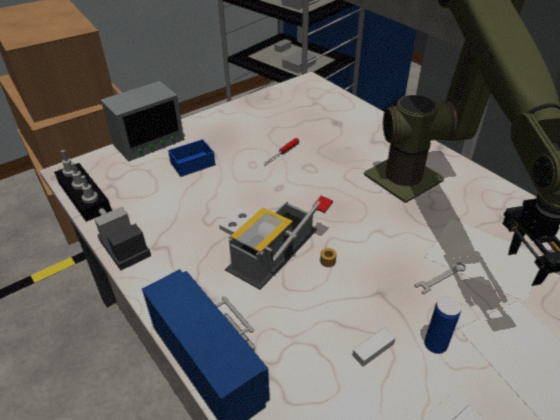

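View pics/top0.png

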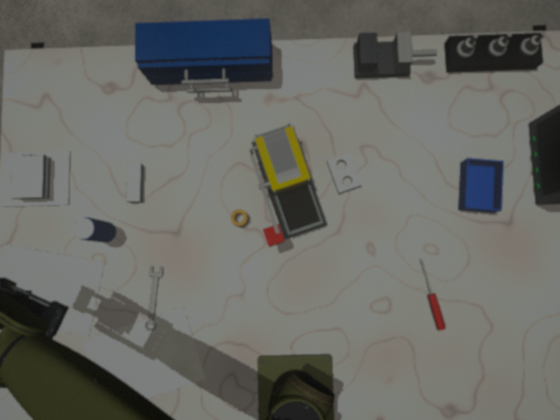

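The scene view shows the feeder at about (270,240) with its red pad at (322,204). In the top view the feeder runs from (278,130) to (310,235), with the pad at (273,236), the bush at (240,218) and the plate at (344,175). Next I'll triangulate the pad and work out the feeder's yaw.

```bash
cat > h.py <<'E'
import numpy as np,cv2
from plant import r,eyes,job
def ray(c,uv):
    d=np.array([(uv[0]-c["cx"])/c["fx"],(uv[1]-c["cy"])/c["fy"],1.]);R=np.array(c["R"])
    o=-R.T@np.array(c["t"]);return o,R.T@d
def onz(c,uv,z):
    o,d=ray(c,uv);return o+d*(z-o[2])/d[2]
def proj(c,X):
    p=np.array(c["R"])@X+c["t"];return np.array([c["fx"]*p[0]/p[2]+c["cx"],c["fy"]*p[1]/p[2]+c["cy"]])
def tri(a,b):
    A=np.zeros((3,3));y=np.zeros(3)
    for o,d in(a,b):
        d=d/np.linalg.norm(d);P=np.eye(3)-np.outer(d,d);A+=P;y+=P@o
    return np.linalg.solve(A,y)
def red(im,box):
    h=cv2.cvtColor(im,cv2.COLOR_RGB2HSV);m=(((h[...,0]<8)|(h[...,0]>172))&(h[...,1]>150)&(h[...,2]>70)).astype(np.uint8)
    k=np.zeros_like(m);x0,y0,x1,y1=box;k[y0:y1,x0:x1]=m[y0:y1,x0:x1];return k
E
python3 - <<'E'
from h import *
im={n:cv2.imread(f"pics/{n}0.png")[:,:,::-1].copy() for n in("scene","top")}
C={n:eyes.camera_info(n) for n in im}
B={"scene":(305,190,340,220),"top":(255,220,295,255)}
rays={}
for n in im:
    m=red(im[n],B[n]);v,u=np.nonzero(m);print(n,len(u),u.mean(),v.mean(),cv2.minAreaRect(np.c_[u,v].astype(np.float32)))
    rays[n]=ray(C[n],(u.mean(),v.mean()));print(onz(C[n],(u.mean(),v.mean()),.131))
print(tri(rays["scene"],rays["top"]))
t=im["top"][115:255,225:370];cv2.imwrite("pics/ztop.png",cv2.resize(t,None,fx=4,fy=4,interpolation=cv2.INTER_CUBIC)[:,:,::-1])
t=im["scene"][180:290,215:345];cv2.imwrite("pics/zsc.png",cv2.resize(t,None,fx=5,fy=5,interpolation=cv2.INTER_CUBIC)[:,:,::-1])
E
```

```text
scene 142 323.7112676056338 203.57042253521126 ((323.2672424316406, 204.0430908203125), (12.605419158935547, 13.524564743041992), 23.198589324951172)
[0.42729519 0.0476472  0.131     ]
top 210 272.94761904761907 236.25238095238095 ((273.79998779296875, 234.90000915527344), (16.76007080078125, 15.495159149169922), 71.56504821777344)
[0.4256694  0.04426213 0.131     ]
[0.4254095  0.04478572 0.12813925]
```

View pics/ztop.png

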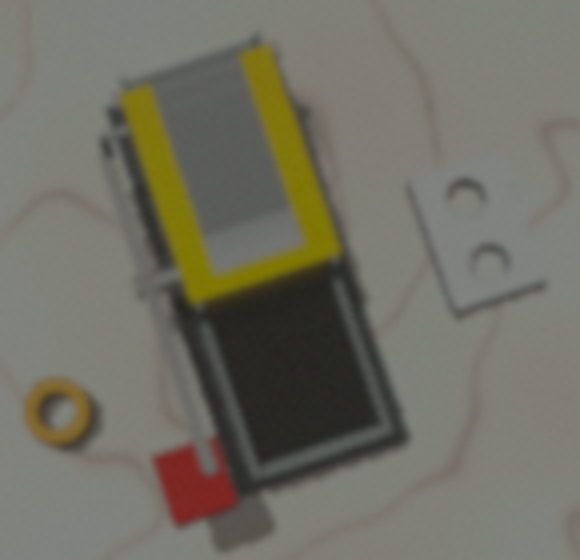

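View pics/zsc.png

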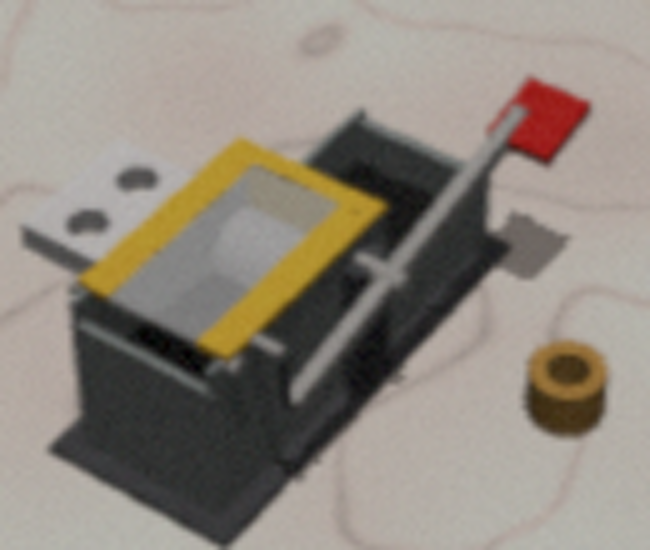

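Run:
```python
from h import *
c=eyes.camera_info("top")
f=lambda u,v,z:onz(c,(225+(u+.5)/4-.5,115+(v+.5)/4-.5),z)
def ang(a,b):d=b-a;return np.degrees(np.arctan2(d[1],d[0]))
# points tray rims z=.068, lid edges z=.122
print("rims",ang(f(255,472,.068),f(205,325,.068)),ang(f(388,430,.068),f(338,282,.068)))
print("lid",ang(f(190,303,.124),f(122,92,.124)),ang(f(341,255,.124),f(270,45,.124)))
print("lip",ang(f(388,430,.062),f(255,472,.062))-90, "lidfront",ang(f(341,255,.124),f(190,303,.124))-90)
corn=[f(155,457,.131),f(178,525,.131),f(238,502,.131),f(215,438,.133)]
print(corn,np.mean(corn,0))
print("lip mid",f(322,451,.062), "lip corners",f(255,472,.062),f(388,430,.062))
```

```text
rims 17.169452868594867 16.581572868716982
lid 16.28163663960099 16.555931921801463
lip 15.902633435906736 lidfront 16.102149938569823
[array([0.44550623, 0.06864342, 0.131     ]), array([0.40109962, 0.05474925, 0.131     ]), array([0.41484095, 0.0155924 , 0.131     ]), array([0.45657626, 0.02933688, 0.133     ])] [0.42950576 0.04208049 0.1315    ]
lip mid [ 0.45129757 -0.04131108  0.062     ] lip corners [0.43825964 0.00482637 0.062     ] [ 0.46437062 -0.08682093  0.062     ]
```

```bash
cat >> h.py <<'E'
from scipy.spatial.transform import Rotation as Ro
YAW=np.radians(16.5);EX=np.array([np.cos(YAW),np.sin(YAW),0]);EY=np.array([-np.sin(YAW),np.cos(YAW),0])
def go(target,s=None):
    s=s or r.state();w,x,y,z=s["orientation"];R=Ro.from_quat([x,y,z,w]).as_matrix()
    print("t",round(s["time"],2),"tcp",s["tcp_pos"].round(4),"F",s["contact_force"].round(1),"g",round(s["gripper_width"],3),"units",(R.T@(np.array(target)-s["tcp_pos"])/.025).round(2),"yaxis",np.degrees(np.arctan2(R[1,1],R[0,1])).round(1),"tilt",R[:,2].round(3))
E
python3 -m handwheel '0 0 0 0 0 -1;0 0 0 0 0 -1;0 0 0 0 0 -1;0 0 0 0 0 -1;0 0 0 0 0 -1;0 0 0 0 0 -1;0 0 0 0 0 -1;0 0 0 0 0 -1' -1
python3 -c "
from h import *
go((.417,.0445,.2))"
```

```text
time: 0.77
tcp_pos: [0.2748, 0.5886, 0.2139]
orientation: [-0.0, -0.132, 0.991, -0.0]
contact_force: [-0.8, 0.6, -1.0]
gripper_width: 0.0473
t 0.77 tcp [0.2748 0.5886 0.2139] F [-0.8  0.6 -1. ] g 0.047 units [  0.23 -22.49   0.58] yaxis 105.2 tilt [-0.001 -0.001 -1.   ]
```

```bash
python3 -m handwheel '0 -0.5 0 0 0 0;0 -1 0 0 0 0;0 -1 0 0 0 0;0 -1 0 0 0 0;0 -1 0 0 0 0;0 -1 0 0 0 0;0 -1 0 0 0 0;0 -1 0 0 0 0'
python3 -m handwheel '0 -1 0 0 0 0;0 -1 0 0 0 0;0 -1 0 0 0 0;0 -1 0 0 0 0;0 -1 0 0 0 0;0 -1 0 0 0 0;0 -1 0 0 0 0;0 -1 0 0 0 0'
python3 -c "
from h import *
go((.417,.0445,.2))"
```

```text
time: 1.43
tcp_pos: [0.3234, 0.4057, 0.2141]
orientation: [-0.0, -0.129, 0.992, -0.0]
contact_force: [0.0, -0.2, 0.3]
gripper_width: 0.0009
time: 2.1
tcp_pos: [0.3747, 0.2127, 0.2142]
orientation: [-0.0, -0.129, 0.992, -0.0]
contact_force: [0.2, 1.1, 0.7]
gripper_width: 0.0002
t 2.1 tcp [0.3747 0.2127 0.2142] F [0.2 1.1 0.7] g 0.0 units [ 0.09 -6.94  0.57] yaxis 104.8 tilt [-0. -0. -1.]
```

```bash
python3 -m handwheel '0.05 -1 0 0 0 0;0.05 -1 0 0 0 0;0 -1 0 0 0 0;0 -1 0 0 0 0;0 -1 0 0 0 0;0 -1 0 0 0 0;0 -0.6 0.2 0 0 0;0 -0.3 0.3 0 0 0'
python3 -m handwheel '0 0 0.3 0 0 0;0 0 0.3 0 0 0;0 0 0.3 0 0 0;0 0 0.2 0 0 0;0 0 0.2 0 0 0;0 0 0 0 0 0'
python3 - <<'E'
from h import *
go((.417,.0445,.137))
for n in("scene","top","wrist"): cv2.imwrite(f"pics/{n}1.png",eyes.snapshot(n)[:,:,::-1])
a=cv2.imread("pics/scene1.png")[130:300,200:390];cv2.imwrite("pics/zs1.png",cv2.resize(a,None,fx=4,fy=3.5))
E
```

```text
time: 2.77
tcp_pos: [0.4175, 0.0453, 0.2024]
orientation: [0.001, -0.128, 0.992, -0.0]
contact_force: [0.0, 0.4, 0.1]
gripper_width: 0.0006
time: 3.27
tcp_pos: [0.4164, 0.0479, 0.1682]
orientation: [-0.001, -0.131, 0.991, 0.0]
contact_force: [0.1, -0.1, -0.1]
gripper_width: 0.0001
t 3.27 tcp [0.4164 0.0479 0.1682] F [ 0.1 -0.1 -0.1] g 0.0 units [ 0.01 -0.14  1.25] yaxis 105.0 tilt [-0.002  0.    -1.   ]
```

View pics/zs1.png

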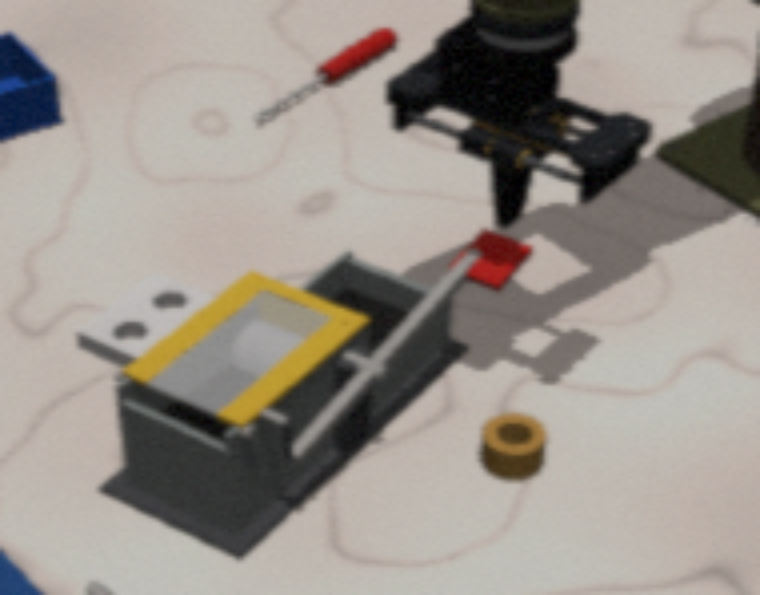

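View pics/wrist1.png

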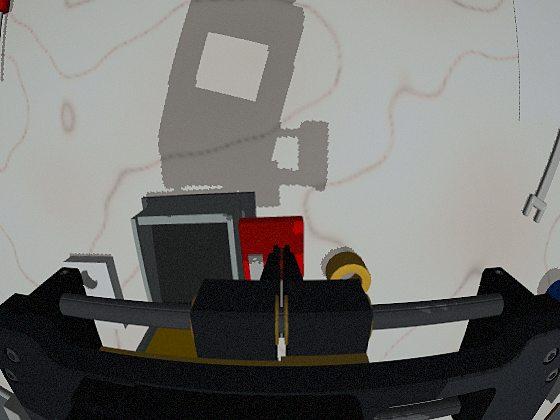

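View pics/top1.png

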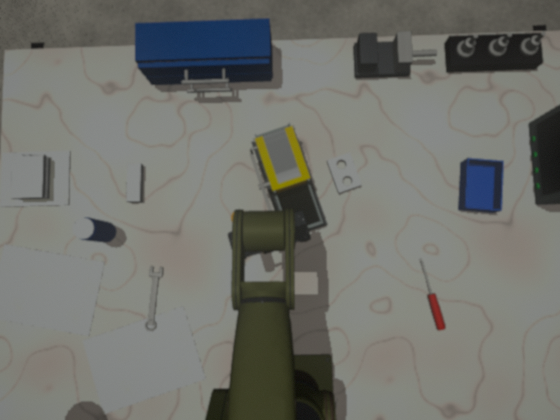

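The wrist view shows the shut fingertips at (283,250) over the red pad (240–303, 218–280). They're just outboard of the lever arm, so I'll go down.

```bash
python3 -m handwheel '0 -0.1 0.2 0 0 0;0 0 0.3 0 0 0;0 0 0.3 0 0 0;0 0 0.2 0 0 0;0 0 0.2 0 0 0;0 0 0.2 0 0 0;0 0 0.2 0 0 0;0 0 0 0 0 0'
python3 - <<'E'
from h import *
go((.417,.0445,.08))
cv2.imwrite("pics/w2.png",eyes.snapshot("wrist")[:,:,::-1])
E
```

```text
time: 4.08
tcp_pos: [0.4177, 0.0447, 0.129]
orientation: [-0.0, -0.13, 0.991, -0.0]
contact_force: [-0.5, -0.5, 1.1]
gripper_width: 0.0002
t 4.08 tcp [0.4177 0.0447 0.129 ] F [-0.5 -0.5  1.1] g 0.0 units [ 0.03 -0.    1.96] yaxis 105.0 tilt [-0.001 -0.    -1.   ]
```

View pics/w2.png

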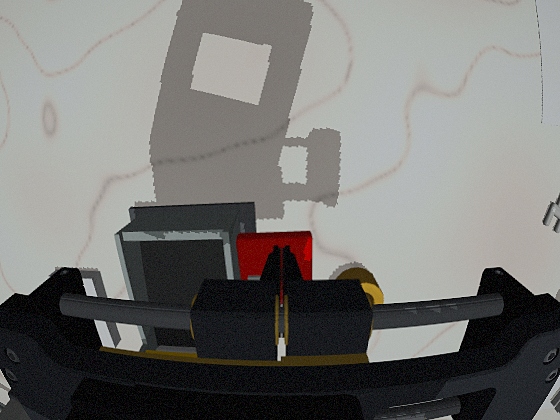

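The tips are on the pad, with its front edge at row 233 and the tips near row 250. Contact is only just starting, so I'll press down.

```bash
python3 -m handwheel '0 0 0.2 0 0 0;0 0 0.2 0 0 0;0 0 0.2 0 0 0;0 0 0.2 0 0 0;0 0 0 0 0 0'
python3 -m handwheel '0 0 0.25 0 0 0;0 0 0.25 0 0 0;0 0 0.25 0 0 0;0 0 0.2 0 0 0;0 0 0.1 0 0 0;0 0 0 0 0 0'
python3 -m handwheel '0 0 0.1 0 0 0;0 0 0.1 0 0 0;0 0 0.1 0 0 0;0 0 0 0 0 0;0 0 0 0 0 0'
python3 - <<'E'
from h import *
go((.417,.0445,.074))
cv2.imwrite("pics/w3.png",eyes.snapshot("wrist")[:,:,::-1])
im=eyes.snapshot("scene")[:,:,::-1]
cv2.imwrite("pics/zs3.png",cv2.resize(im[130:300,200:390],None,fx=4,fy=3.5))
E
```

```text
time: 4.55
tcp_pos: [0.4176, 0.0446, 0.1091]
orientation: [-0.001, -0.13, 0.991, -0.0]
contact_force: [-1.7, -1.6, 5.3]
gripper_width: 0.0004
time: 5.05
tcp_pos: [0.4191, 0.045, 0.0841]
orientation: [0.001, -0.13, 0.991, -0.0]
contact_force: [1.1, -1.2, 5.1]
gripper_width: 0.0002
time: 5.47
tcp_pos: [0.4199, 0.0452, 0.0778]
orientation: [0.002, -0.13, 0.991, 0.0]
contact_force: [0.5, 0.2, 6.7]
gripper_width: 0.0006
t 5.47 tcp [0.4199 0.0452 0.0778] F [0.5 0.2 6.7] g 0.001 units [0.12 0.   0.15] yaxis 105.0 tilt [ 0.005  0.001 -1.   ]
```

View pics/zs3.png

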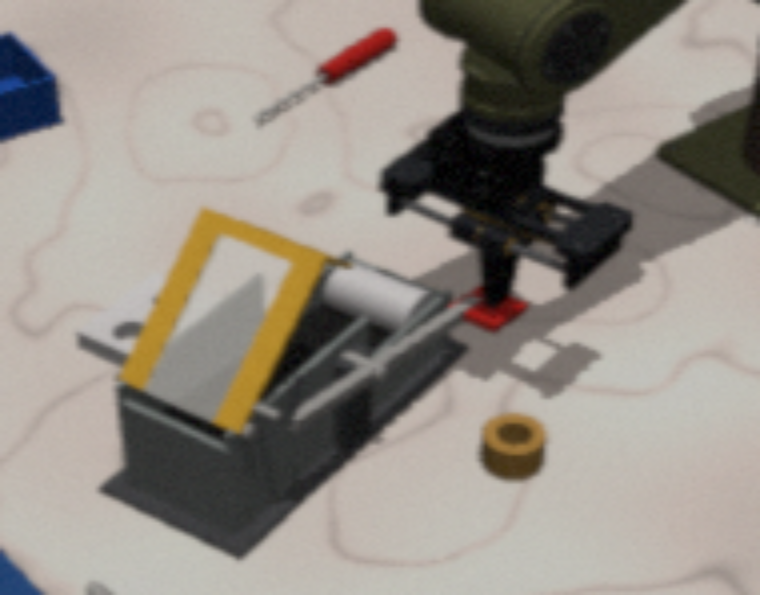

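View pics/w3.png

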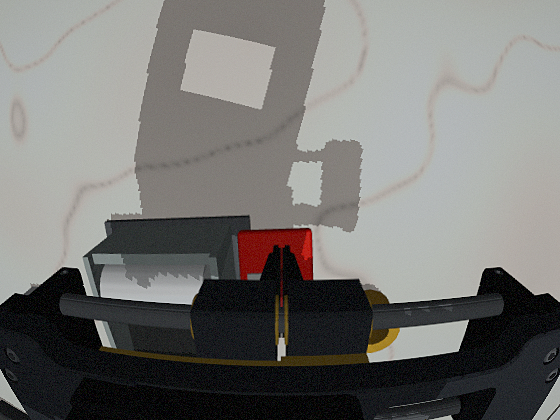

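The lid is up and the blank is already in the tray, at scene zoom (375,297). I'll press on to the stop.

```bash
python3 -m handwheel '0 0 0.1 0 0 0;0 0 0.05 0 0 0;0 0 0 0 0 0'
python3 -m handwheel '0 0 0.1 0 0 0;0 0 0 0 0 0;0 0 0 0 0 0'
```

```text
time: 5.82
tcp_pos: [0.4203, 0.0452, 0.0766]
orientation: [0.002, -0.13, 0.991, 0.0]
contact_force: [-7.7, 0.5, 22.6]
gripper_width: 0.0004
time: 6.07
tcp_pos: [0.4205, 0.0452, 0.076]
orientation: [0.002, -0.13, 0.991, 0.0]
contact_force: [-13.1, 0.7, 33.2]
gripper_width: 0.0005
```

```bash
python3 -m handwheel '0 0 -0.05 0 0 0;0 0 0 0 0 0;0 0 0 0 0 0;0 0 0 0 0 0;0 0 0 0 0 0;0 0 0 0 0 0;0 0 0 0 0 0;0 0 0 0 0 0'
cat > look.py <<'E'
import sys
from h import *
go((.417,.0445,.133))
k=sys.argv[1]
a=cv2.resize(eyes.snapshot("scene")[160:300,220:360],(400,400))
b=cv2.resize(eyes.snapshot("wrist")[200:400,60:360],(400,400))
cv2.imwrite(f"pics/c{k}.png",np.hstack([a,b])[:,:,::-1])
E
python3 look.py 4;python3 -m handwheel '0 0 0 0 0 0;0 0 0 0 0 0;0 0 0 0 0 0;0 0 0 0 0 0;0 0 0 0 0 0;0 0 0 0 0 0'; python3 look.py 5
```

```text
time: 6.73
tcp_pos: [0.4204, 0.0452, 0.0763]
orientation: [0.002, -0.13, 0.991, 0.0]
contact_force: [-11.2, -0.1, 27.4]
gripper_width: 0.0001
t 6.73 tcp [0.4204 0.0452 0.0763] F [-11.2  -0.1  27.4] g 0.0 units [ 0.13  0.01 -2.27] yaxis 105.0 tilt [ 0.004  0.001 -1.   ]
time: 7.33
tcp_pos: [0.4204, 0.0452, 0.0763]
orientation: [0.002, -0.13, 0.991, 0.0]
contact_force: [-11.1, 0.3, 28.8]
gripper_width: 0.0005
t 7.33 tcp [0.4204 0.0452 0.0763] F [-11.1   0.3  28.8] g 0.0 units [ 0.13  0.01 -2.27] yaxis 105.0 tilt [ 0.004  0.001 -1.   ]
```

View pics/c4.png

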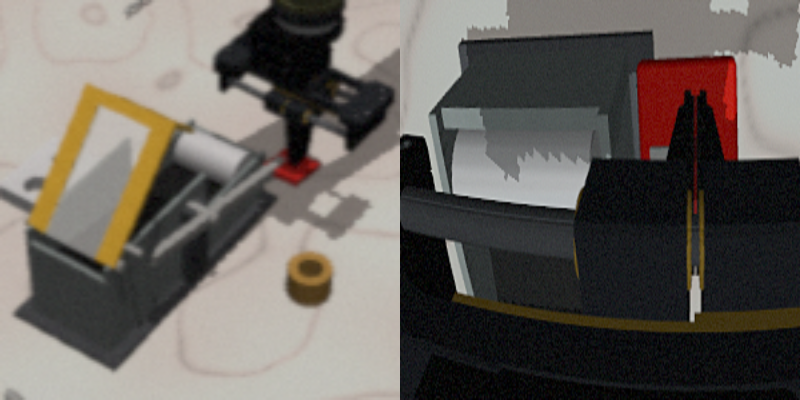

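View pics/c5.png

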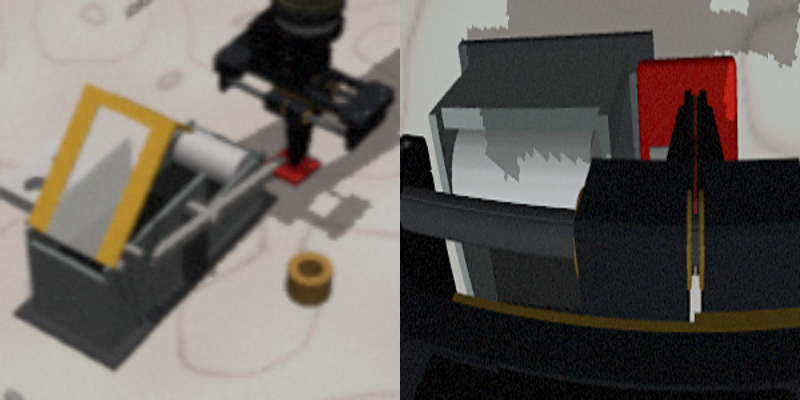

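The blank lies still at the front lip, unchanged between the two views, and the lid is fully open. I'll now release it slowly at roughly 0.25 rad/s of lid.

```bash
for i in 1; do :; done
python3 -m handwheel '0 0 -0.06 0 0 0;0 0 -0.06 0 0 0;0 0 -0.06 0 0 0;0 0 -0.06 0 0 0;0 0 -0.06 0 0 0;0 0 -0.06 0 0 0;0 0 -0.06 0 0 0;0 0 -0.06 0 0 0'
python3 -m handwheel '0 0 -0.06 0 0 0;0 0 -0.06 0 0 0;0 0 -0.06 0 0 0;0 0 -0.06 0 0 0;0 0 -0.06 0 0 0;0 0 -0.06 0 0 0;0 0 -0.06 0 0 0;0 0 -0.06 0 0 0'
python3 -m handwheel '0 0 -0.06 0 0 0;0 0 -0.06 0 0 0;0 0 -0.06 0 0 0;0 0 -0.06 0 0 0;0 0 -0.06 0 0 0;0 0 -0.06 0 0 0;0 0 -0.06 0 0 0;0 0 -0.06 0 0 0'
python3 look.py 6
```

```text
time: 8.1
tcp_pos: [0.4191, 0.045, 0.0842]
orientation: [0.001, -0.13, 0.991, -0.0]
contact_force: [0.4, 0.1, 5.7]
gripper_width: 0.0002
time: 8.77
tcp_pos: [0.4182, 0.0448, 0.0953]
orientation: [0.0, -0.13, 0.991, -0.0]
contact_force: [1.3, -2.8, 4.7]
gripper_width: 0.0008
time: 9.43
tcp_pos: [0.4181, 0.045, 0.1071]
orientation: [0.0, -0.13, 0.991, 0.0]
contact_force: [2.5, -1.3, 4.3]
gripper_width: 0.0003
t 9.43 tcp [0.4181 0.045  0.1071] F [ 2.5 -1.3  4.3] g 0.0 units [ 0.05 -0.01 -1.04] yaxis 105.0 tilt [ 0.  0. -1.]
```

View pics/c6.png

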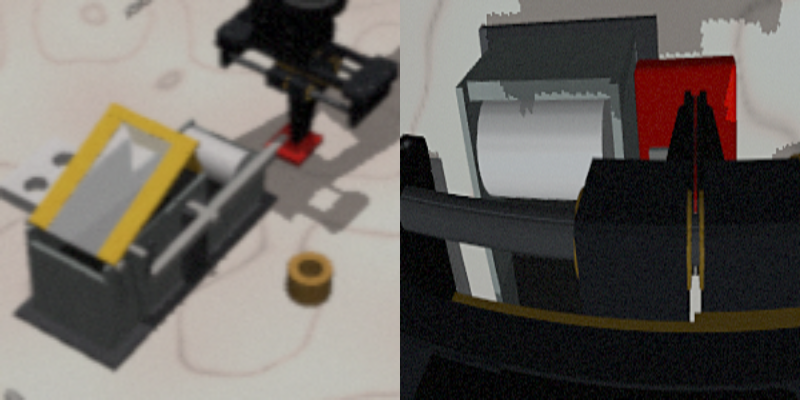

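The lid is about half shut and following the fingers, and the blank is still at the lip. I'll keep rising slowly.

```bash
python3 -m handwheel '0 0 -0.05 0 0 0;0 0 -0.05 0 0 0;0 0 -0.05 0 0 0;0 0 -0.05 0 0 0;0 0 -0.05 0 0 0;0 0 -0.05 0 0 0;0 0 -0.05 0 0 0;0 0 -0.05 0 0 0'
python3 -m handwheel '0 0 -0.05 0 0 0;0 0 -0.05 0 0 0;0 0 -0.05 0 0 0;0 0 -0.05 0 0 0;0 0 -0.04 0 0 0;0 0 -0.04 0 0 0;0 0 -0.04 0 0 0;0 0 -0.04 0 0 0'
python3 -m handwheel '0 0 -0.04 0 0 0;0 0 -0.04 0 0 0;0 0 -0.04 0 0 0;0 0 -0.04 0 0 0;0 0 -0.04 0 0 0;0 0 -0.04 0 0 0;0 0 -0.04 0 0 0;0 0 -0.04 0 0 0'
python3 look.py 7
```

```text
time: 10.2
tcp_pos: [0.4179, 0.0452, 0.117]
orientation: [0.0, -0.13, 0.991, 0.0]
contact_force: [3.0, 1.3, 3.8]
gripper_width: 0.0005
time: 10.87
tcp_pos: [0.4178, 0.045, 0.1259]
orientation: [-0.0, -0.13, 0.991, 0.0]
contact_force: [2.5, 1.5, 4.0]
gripper_width: 0.0004
time: 11.53
tcp_pos: [0.4179, 0.0449, 0.134]
orientation: [-0.0, -0.13, 0.991, -0.0]
contact_force: [3.6, 1.4, 4.8]
gripper_width: 0.0005
t 11.53 tcp [0.4179 0.0449 0.134 ] F [3.6 1.4 4.8] g 0.001 units [ 0.04 -0.    0.04] yaxis 105.0 tilt [ 0. -0. -1.]
```

View pics/c7.png

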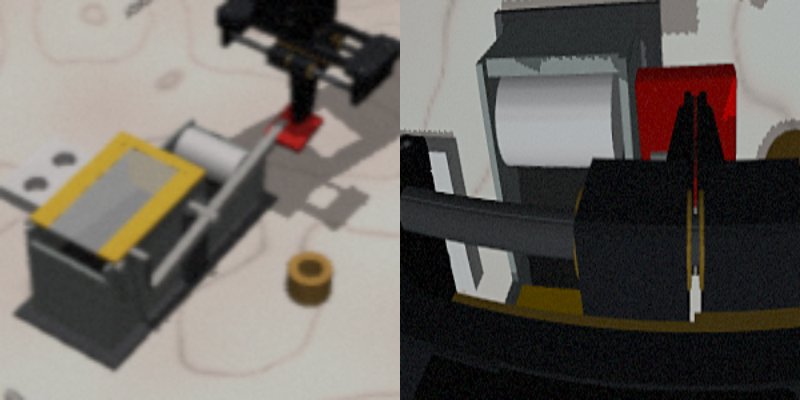

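The lid is nearly shut, but the spring still loads the fingers with about 4 N. I'll creep up further.

```bash
python3 -m handwheel '0 0 -0.02 0 0 0;0 0 -0.02 0 0 0;0 0 -0.02 0 0 0;0 0 -0.02 0 0 0;0 0 -0.02 0 0 0;0 0 -0.02 0 0 0;0 0 -0.02 0 0 0;0 0 -0.02 0 0 0'
python3 -m handwheel '0 0 -0.02 0 0 0;0 0 -0.02 0 0 0;0 0 -0.02 0 0 0;0 0 -0.02 0 0 0;0 0 -0.02 0 0 0;0 0 -0.02 0 0 0;0 0 -0.02 0 0 0;0 0 -0.02 0 0 0'
python3 look.py 8
```

```text
time: 12.3
tcp_pos: [0.4171, 0.0448, 0.1373]
orientation: [-0.001, -0.13, 0.991, -0.0]
contact_force: [0.4, -0.8, 0.6]
gripper_width: 0.0001
time: 12.97
tcp_pos: [0.4179, 0.0449, 0.1419]
orientation: [-0.0, -0.13, 0.991, 0.0]
contact_force: [0.6, -0.7, 0.3]
gripper_width: 0.0008
t 12.97 tcp [0.4179 0.0449 0.1419] F [ 0.6 -0.7  0.3] g 0.001 units [ 0.04 -0.01  0.36] yaxis 105.0 tilt [-0. -0. -1.]
```

View pics/c8.png

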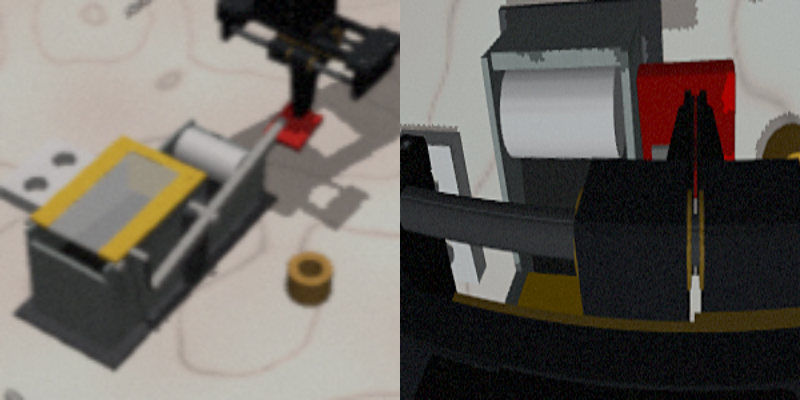

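The force has dropped to about zero and the lid is shut. I'll lift clear and check.

```bash
python3 -m handwheel '0 0 -0.2 0 0 0;0 0 -0.5 0 0 0;0 0 -0.8 0 0 0;0 0 -0.8 0 0 0;0 0 -0.8 0 0 0;0 0.3 -0.5 0 0 0;0 0.8 0 0 0 0;0 1 0 0 0 0'
python3 -m handwheel '0 1 0 0 0 0;0 1 0 0 0 0;0 1 0 0 0 0;0 1 0 0 0 0;0 1 0 0 0 0;0 1 0 0 0 0;0 0.5 0 0 0 0;0 0.2 0 0 0 0'
python3 -m handwheel '0 0 0 0 0 0;0 0 0 0 0 0;0 0 0 0 0 0;0 0 0 0 0 0'
python3 - <<'E'
from h import *
go((.417,.0445,.133))
a=eyes.snapshot("scene");b=eyes.snapshot("top")
a0=cv2.imread("pics/scene0.png")[:,:,::-1];b0=cv2.imread("pics/top0.png")[:,:,::-1]
for i in (a0,a): 
  v,u=np.nonzero(red(i,(305,190,340,220)));print(len(u),u.mean(),v.mean())
  h=cv2.cvtColor(np.ascontiguousarray(i),cv2.COLOR_RGB2HSV);m=cv2.inRange(h,(18,130,90),(33,255,255));m[:200]=0;m[280:]=0;m[:,:225]=0;m[:,300:]=0
  v,u=np.nonzero(m);print("lid",len(u),u.mean(),v.mean(),v.min())
cv2.imwrite("pics/f_scene.png",a[:,:,::-1])
cv2.imwrite("pics/f_top.png",cv2.resize(np.hstack([b0[115:255,225:370],b[115:255,225:370]]),(800,386))[:,:,::-1])
E
```

```text
time: 13.73
tcp_pos: [0.4051, 0.0959, 0.2342]
orientation: [0.002, -0.129, 0.992, -0.0]
contact_force: [0.2, 0.8, -0.7]
gripper_width: 0.0004
time: 14.4
tcp_pos: [0.3601, 0.2594, 0.2325]
orientation: [0.0, -0.132, 0.991, 0.0]
contact_force: [0.3, -0.3, 0.1]
gripper_width: 0.0004
time: 14.73
tcp_pos: [0.3613, 0.2567, 0.232]
orientation: [0.0, -0.13, 0.992, -0.0]
contact_force: [0.4, 0.3, 0.2]
gripper_width: 0.0001
t 14.73 tcp [0.3613 0.2567 0.232 ] F [0.4 0.3 0.2] g 0.0 units [ 0.03 -8.78  3.96] yaxis 104.9 tilt [ 0. -0. -1.]
142 323.7112676056338 203.57042253521126
lid 643 263.7153965785381 227.850699844479 208
144 323.7916666666667 203.58333333333334
lid 645 263.6387596899225 227.92403100775195 208
```

View pics/f_scene.png

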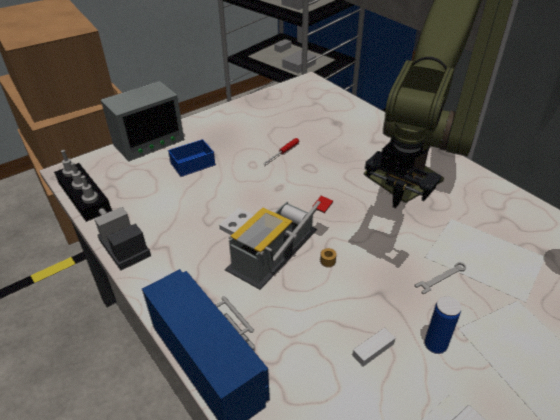

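View pics/f_top.png

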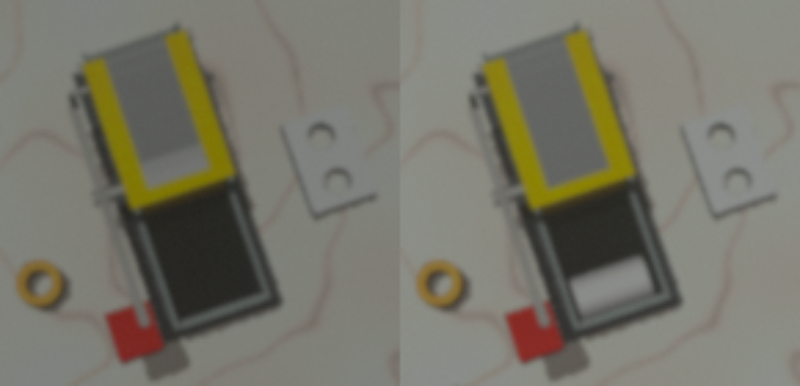

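The lid and pad are back at their starting pixels to within 0.1 px. The blank is in the tray at top zoom (610,285), and the bystanders haven't moved.

```bash
python3 -c "
from plant import job
print(job.close_job())"
```

```text
the job is handed in; nothing more can be done
None
```

The blank is in the catch tray, the lid is shut, and the job was handed in at about 15 s, well inside the 35 s limit.

- **Pressing:** I pressed the red pad to its stop with the shut fingertips, peaking at about 36 N at the wrist. I held it there until two pictures 0.6 s apart showed the blank lying still at the front lip.
- **Release:** I let the lever rise under the fingers over about 5 s. The fingers stayed loaded at about 4–6 N until the tip was at about 135 mm. The load had gone by 137 mm, where the pad reaches its rest height.
- **Final checks:** The pad and lid were back within 0.1 px of where they started, and the measured force was near zero with the arm clear. The bush and plate looked unmoved in the before-and-after crops, and the other bystanders in the full view. No check failed or disagreed.

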